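# Clear the contact printer, shut it and start the exposure

### The arm

A 6-joint arm with a two-finger parallel gripper is mounted at the origin on the work surface; the furniture and walls round the work are solid. World frame = base frame: x ahead of the robot, y to its left, z up, the work surface at z = 0. Lengths are in m, angles in degrees, forces in N, time in s.
With the tool pointing down it reaches from about 0.3 to 0.75 m from the base axis. Payload 8.5 kg.
Tool frame: the origin (TCP) lies at the very end of the fingers, on their centre line; the grasp point (between the pads) lies 19 mm behind it; z points along the fingers, y is the line along which they close (so a half turn about z gives the same grasp; the last joint's range is limited). The gripper opens to 85 mm and grips with 20 to 120 N. Pads are 22 mm wide; open, the fingers measure 114 mm over their backs; the gripper's body (76 mm by 85 mm) begins 54 mm behind the grasp point. The pads swing forward as they close: fully open they stand 13 mm farther back than shut.
Start: joints at [-12.336, 21.807, 74.336, -0, 83.858, -12.336], TCP at [0.55, 0, 0.231] pointing down, gripper open.
Joint ranges: [-178.18, 178.18], [-50.72, 133.34], [12.68, 142.11], [-81.47, 261.47], [9.98, 163.14], [-165.26, 165.26]. Speed limits (degrees/s): [136.94, 136.94, 180, 180, 180, 180].

### API

Orientations are given as a 3x3 rotation matrix whose columns are the frame's x, y, z axes.
In Python, from rig import env, imaging gives the robot as it stands. The module is installed in compiled form; this text tells all that it offers.
- The arm moves only by the tool arm_command, never from a script. Its arguments are lists of equal length, an entry for each row: "turn": the turn, a rotation vector about the tool's x, y, z in units of 5 degrees (1.0 is 5 degrees), a list of three; "xyz": the shift along the tool's x, y, z in units of 50 mm (1.0 is 50 mm), a list of three; "claw": the finger opening in mm, from 0 to 85.4. A call has 1 to 12 rows; each row shifts and turns the commanded pose from where the row before left it, along the tool's axes as they then stand; what a row does not reach is not made up. A row lasts 1/10 s, in which the tool goes at most 50 mm and 8.59 degrees, less where a joint would pass 70% of its speed; a pose out of reach is approached as far as the arm can. A call is refused whole if a number of a shift passes 1 or a number of a turn 1, either way. A call with a gripper value outside its range is refused whole. The fingers move at their own pace and stop on an object; "squeeze" is the grip in N (left out, the last holds). Time passes only in rows, so rows that do not move let the fingers close. It gives the time, the measured TCP pose, the force, the opening and the grip force at its end, in the units of the state.
- env.observe(): the state, without advancing time (a new reading comes with each control period).
- imaging.get_image(name): name is "scene" or "side" or "wrist"; returns (picture, depth): 420x560x3 uint8, blue, green, red; 420x560 float32, m along the optical axis (not along the pixel's ray), 0 where there is no reading.
- imaging.camera_info(name): a dict with "camera_matrix" (3x3 intrinsics, pixels), "rvec" (rotation vector, rad) and "tvec" (3), from world to camera coordinates, as OpenCV has them. Camera axes: x right, y down, z forward; pixel columns grow to the right and rows downward; lengths in m; the calibration is good to about 2 mm. The wrist camera is an equidistant fisheye: a pixel r from the principal point sees the ray r / f radians off the axis. A picture is of the moment at which its call begins: read the wrist's pose just before it. camera_info takes no time and is no camera call; for the wrist camera it gives the pose at the moment of the call.
- env.close_job(): hands the job in; it is judged then, once.
The state is a dict: "time_s": time; "q": joint angles; "qvel": joint speeds; "joint_efforts": joint torques, N m; "position": TCP position; "tool_rot": TCP orientation; "ft_force": force on the tool from outside, world axes, zero at the start; "wrist_torque": the same for the moment, N m; "grip_width": finger opening in m; "gripper_force": force on a finger pad.
Only numpy, scipy, OpenCV 4.12 (cv2) and the standard library are available. Lean on these libraries where they do the work, as an engineer would, in place of code of your own. Each camera call takes 0.05 s, during which the arm holds its last target. There are 200 camera calls.

### The job

A focusing loupe was left on the glass of the contact printer: take it off and stand it upright in the small blue-lined wooden tray, setting it down rather than dropping it. Then lower the printer's lid gently until it is fully shut, and once it is shut press the green button fully down and let it come up again. Do not press the red button, and leave the bottle, the film tank and the film reel where they stand.

Things in the scene. Friction and masses are not known exactly. Their poses are not given: they have to be found in the camera images.
- loupe_mid (a point): centre of the loupe (half-way up, on its axis): a black round focusing loupe, 46 mm diameter, 58 mm tall, about 60 g, standing upright on the printer's glass at the start; z is its upright axis. Grasp it round the barrel.
- loupe: the same loupe; origin at the centre of its underside, z up its axis
- printer: contact printer, a grey open-topped box fixed to the worktop, 200 mm (its x) by 220 mm (its y), rim 60 mm high, walls 10 mm thick; inside, a white glass bed 42.5 mm above the worktop. Origin at the centre of its underside, z up. At yaw 0 its front faces the robot; the lid is hinged along its far (+x) rim.
- lid (a joint): angle of the printer's lid in rad: 0 = fully shut on the rim, about 1.3 to 1.5 (nearly upright) at the start, grows as it opens, stop at 1.9. The hinge is stiff: the lid stays at any angle it is left at and takes about 2 to 4 N at its free edge to move, no spring or latch.
- lid_hinge (a point): middle of the lid's hinge line, at the lid's underside, 60 mm above the worktop at the printer's far rim; the hinge line runs along the printer's y. x, y, z are the lid's own axes: the lid reaches from here 200 mm along -x, and its outer face is 10 mm along +z (shut: z points up).
- lid_handle (a point): outer end of the black knob on the lid's outer face, on the middle line, 170 mm from the hinge and 35 mm off the face. The lid itself is a flat grey plate, 200 mm from hinge to free edge, 220 mm wide, 10 mm thick.
- tray: square wooden tray lined with blue felt, fixed to the worktop, 130 x 130 mm outside, walls 6 mm thick and 18 mm high, felt floor 8 mm above the worktop; origin at the centre of its underside
- start_top (a point): centre of the top face of the green push button (36 mm diameter), which stands on a grey box 80 x 80 x 40 mm fixed to the worktop; about 64 mm above the worktop when up. z points up. It is pressed straight down.
- start (a joint): travel of the green button in m: 0 = up, 0.008 = fully down; spring-loaded, fully down takes about 6 N, comes up by itself when let go
- cancel_top (a point): centre of the top face of the red push button, otherwise like the green one, on a like box; not to be pressed. The red box, the green box and the tray swap places from run to run.
- cancel (a joint): travel of the red button in m: 0 = up, 0.008 = fully down
- dropper: white dropper bottle with a red nozzle, 42 mm diameter, 113 mm tall, loose bystander; origin at the centre of its underside
- tank: metal film tank, 70 mm diameter, 91 mm tall, loose bystander; origin at the centre of its underside
- reel: wire film reel, 66 mm diameter, 40 mm tall, loose bystander; origin at the centre of its underside

How it is judged (in metres and radians):
On the way, in this order (a step that is already met when the one before it is completed fails the run):
1. the loupe stands upright in the blue-lined tray, let go (horizontal distance between loupe_mid and tray below 0.055 m and angle between loupe_mid's own z axis and vertical below 0.15 rad and height (world z) of loupe_mid below 0.045 m and linear speed of loupe below 0.03 m/s and contact force between the fingers and loupe below 0.05 N), for 0.2 s.
2. the printer's lid is fully shut (value of joint lid below 0.04 rad), for 0.1 s.
3. the green button is fully down (value of joint start above 0.0068 m), for 0.05 s.
At the end, for the whole second after the job is handed in: the loupe stands upright (within 0.15 rad) and still on the floor of the blue-lined tray, within 55 mm of its centre; the printer's lid is shut to within 0.04 rad; the green and the red button are up (within 1.5 mm) (all of step 1 and value of joint lid below 0.04 rad and value of joint each of start, cancel below 0.0015 m); the robot touches nothing.
It fails at once if the red button is pressed by more than 3 mm (value of joint cancel above 0.003 m).
It fails at once if the green button is pressed by more than 3 mm while the lid is open by more than 0.1 rad (value of joint start above 0.003 m and value of joint lid above 0.1 rad).
It fails at once if the lid is slammed: it closes faster than 2.5 rad/s (velocity of joint lid below -2.5 rad/s).
It fails at once if the loupe is dropped: it moves faster than 0.6 m/s without being held (linear speed of loupe above 0.6 m/s and contact force between the fingers and loupe below 0.05 N).
It fails at once if the bottle, the film tank or the film reel is moved by more than 30 mm (distance of any of dropper, tank, reel from where it was at the start of the episode above 0.03 m).
It also fails if it takes over 54 s, if anything falls off the work surface, if the arm or the gripper's body presses on something with over 40 N, if the wrist force passes 120 N, or if a joint passes its speed limit or range.

## Working session

There is one attempt and no reset: what is moved stays moved. The work goes in short steps, Python scripts to look and compute and a tool call to move; the robot and the scene stay as the last step left them, time stands still between calls to the robot, and variables do not carry over. Pictures are saved under pics/ and viewed, at most 10 in all, crops included, and the job is handed in when it is done.

Besides the shell and the picture viewer there is one more tool, called after "Call:" as a command line: name --argument value ..., lists and objects as JSON in quotes. arm_command: Moves the arm, as the interface text tells. Its arguments: {"type":"object","properties":{"turn":{"type":"array"},"xyz":{"type":"array"},"claw":{"type":"array"},"squeeze":{"type":"number"}},"required":["turn","xyz","claw"]}

```bash
mkdir -p pics; cat > h.py <<'E'
import numpy as np, cv2
from rig import env, imaging
def grab(n):
    ci=imaging.camera_info(n); im,d=imaging.get_image(n)
    return im,d,ci
def cloud(d,ci):
    K=np.array(ci["camera_matrix"]);R=cv2.Rodrigues(np.array(ci["rvec"],float))[0];t=np.array(ci["tvec"],float).ravel()
    v,u=np.mgrid[:d.shape[0],:d.shape[1]]
    P=np.stack([(u-K[0,2])/K[0,0]*d,(v-K[1,2])/K[1,1]*d,d],-1)
    W=(P-t)@R; W[d==0]=np.nan
    return W
E
python3 - <<'E'
from h import *
a=grab("scene");b=grab("side")
np.savez("v0.npz",s=a[0],sd=cloud(*a[1:]),b=b[0],bd=cloud(*b[1:]))
cv2.imwrite("pics/s0.png",a[0]);cv2.imwrite("pics/b0.png",b[0])
o=env.observe();print(o["tool_rot"],o["position"],o["time_s"])
E
```

```text
[[ 1.12055662e-05  9.99999238e-01 -1.23429689e-03]
 [ 9.99999953e-01 -1.08289011e-05  3.05171963e-04]
 [ 3.05158364e-04 -1.23430025e-03 -9.99999192e-01]] [5.49756085e-01 5.62454148e-05 2.30781232e-01] 0.1
```

View pics/s0.png

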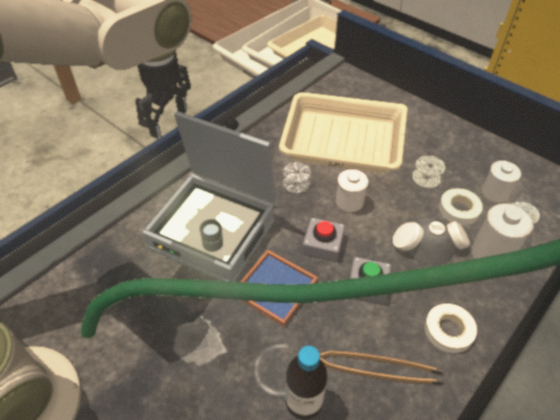

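View pics/b0.png

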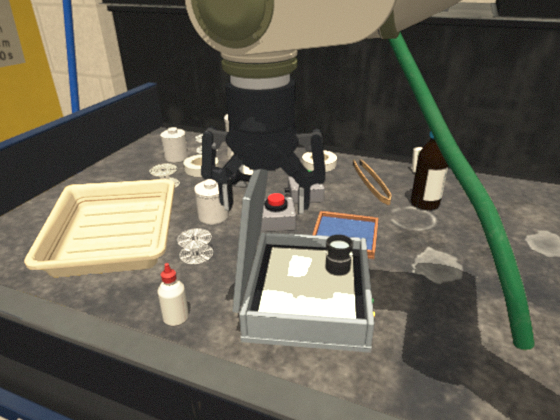

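The scene view shows the printer with its lid open and the loupe at (210,235), the tray at (280,285), red at (323,235), green at (370,270, partly behind a hose), tank at (351,190) and reel at (296,177). In the side view the loupe is at (339,255), the dropper at (173,298), the tank at (211,203) and the reel at (195,245).

```bash
python3 - <<'E'
from h import *
np.set_printoptions(precision=4,suppress=True)
z=np.load("v0.npz")
S,B=z["sd"],z["bd"]
def p(D,n,pts):
    for u,v in pts: print(n,(u,v),np.nanmedian(D[v-1:v+2,u-1:u+2].reshape(-1,3),0))
p(S,"loupe",[(210,226),(210,230),(208,228)]);p(B,"loupe",[(339,241),(339,255)])
p(S,"tray",[(270,255),(245,285),(285,319),(315,283),(280,275)])
p(S,"red",[(324,230)]);p(B,"red",[(276,200)]);p(S,"green",[(371,269)])
p(S,"hose",[(100,310),(150,285),(200,287),(300,291),(400,285),(500,263),(550,252)]);p(B,"hose",[(400,60),(430,110),(480,190),(520,310)])
p(S,"lid",[(183,120),(271,152),(270,195),(230,160),(200,150),(250,180)])
p(B,"lid",[(263,172),(245,305)])
p(S,"rim",[(149,232),(240,268),(180,181),(270,206),(196,252)])
p(B,"rim",[(262,238),(364,242),(369,318),(246,312)])
p(S,"tank",[(351,180)]);p(S,"reel",[(296,172)]);p(B,"dropper",[(173,298)])
for n in "s","b":
  hs=cv2.cvtColor(z[n],cv2.COLOR_BGR2HSV); D=z[n+"d"]
  for nm,lo,hi in [("green",60,85),("blue",105,125),("red",0,6)]:
    zr={"green":(.05,.08),"blue":(0,.02),"red":(.05,.08)}[nm]
    m=(hs[...,0]>=lo)&(hs[...,0]<=hi)&(hs[...,1]>110)&(hs[...,2]>60)&(D[...,2]>zr[0])&(D[...,2]<zr[1])&(D[...,0]>.2)&(D[...,0]<.9)&(abs(D[...,1])<.6)
    if m.sum()>5:
      q=D[m];print(n,nm,m.sum(),np.median(q,0),(np.percentile(q,2,0)+np.percentile(q,98,0))/2,np.percentile(q,2,0),np.percentile(q,98,0))
E
```

```text
loupe (210, 226) [ 0.4524 -0.1386  0.091 ]
loupe (210, 230) [ 0.4432 -0.1447  0.0921]
loupe (208, 228) [ 0.4466 -0.1389  0.0926]
loupe (339, 241) [ 0.446  -0.1575  0.0895]
loupe (339, 255) [ 0.4458 -0.1213  0.0868]
tray (270, 255) [ 0.493  -0.2589  0.0118]
tray (245, 285) [ 0.2744 -0.3308  0.2531]
tray (285, 319) [ 0.3665 -0.3594  0.0176]
tray (315, 283) [ 0.3026 -0.4355  0.2914]
tray (280, 275) [ 0.459  -0.301   0.0069]
red (324, 230) [ 0.573  -0.3498  0.0625]
red (276, 200) [ 0.58  -0.336  0.062]
green (371, 269) [ 0.5242 -0.4759  0.0638]
hose (100, 310) [ 0.1864 -0.0691  0.1058]
hose (150, 285) [ 0.2286 -0.1728  0.2018]
hose (200, 287) [ 0.2513 -0.2594  0.2275]
hose (300, 291) [ 0.2849 -0.4199  0.2837]
hose (400, 285) [ 0.3197 -0.551   0.3452]
hose (500, 263) [ 0.3584 -0.6545  0.4158]
hose (550, 252) [ 0.3684 -0.698   0.4535]
hose (400, 60) [ 0.3311 -0.5087  0.3207]
hose (430, 110) [ 0.2854 -0.3611  0.2606]
hose (480, 190) [ 0.2343 -0.1604  0.1996]
hose (520, 310) [ 0.187  -0.0283  0.0773]
lid (183, 120) [ 0.5679 -0.0197  0.247 ]
lid (271, 152) [ 0.7966 -0.1066  0.0017]
lid (270, 
[... 377 characters left out ...]
.5847 -0.2122  0.0579]
rim (196, 252) [ 0.4005 -0.1315  0.0577]
rim (262, 238) [ 0.5887 -0.1951  0.0587]
rim (364, 242) [ 0.3983 -0.2021  0.059 ]
rim (369, 318) [ 0.4002 -0.0082  0.0587]
rim (246, 312) [ 0.5832 -0.0016  0.0573]
tank (351, 180) [ 0.7178 -0.3527  0.0864]
reel (296, 172) [ 0.7346 -0.2045  0.0271]
dropper (173, 298) [ 0.7022 -0.0183  0.0588]
s green 175 [ 0.5233 -0.4755  0.0632] [ 0.5233 -0.4763  0.063 ] [ 0.509  -0.4917  0.06  ] [ 0.5376 -0.4608  0.066 ]
s red 232 [ 0.5778 -0.3491  0.0619] [ 0.5811 -0.3472  0.0585] [ 0.564  -0.3648  0.0504] [ 0.5981 -0.3296  0.0666]
b red 179 [ 0.5806 -0.3383  0.0614] [ 0.5814 -0.3436  0.0572] [ 0.5645 -0.3595  0.0502] [ 0.5984 -0.3277  0.0642]
```

```bash
python3 - <<'E'
from h import *
np.set_printoptions(precision=4,suppress=True)
z=np.load("v0.npz")
def box(D,lo,hi):
    return np.all((D>lo)&(D<hi),-1)
for n in "s","b":
    D=z[n+"d"];im=z[n]
    m=box(D,[.37,-.23,.054],[.61,.03,.064]); r=cv2.minAreaRect(D[m][:,:2].astype(np.float32)*1000);print(n,"rim",m.sum(),r)
    m=box(D,[.41,-.19,.068],[.56,-.03,.11]);q=D[m];print("loupe",m.sum(),np.median(q,0),np.percentile(q,2,0),np.percentile(q,98,0))
    c,rad=cv2.minEnclosingCircle(q[q[:,2]>.085][:,:2].astype(np.float32)*1000);print("  circ",c,rad, "q",len(q))
    m=box(D,[.32,-.42,.011],[.54,-.22,.03])&(im[...,2].astype(int)>im[...,0]+25); r=cv2.minAreaRect(D[m][:,:2].astype(np.float32)*1000);print("tray",m.sum(),r)
    m=box(D,[.52,-.25,.075],[.66,.04,.29]);q=D[m]
    print("lid",m.sum(),np.percentile(q,1,0),np.percentile(q,99,0),q.max(0))
    mm=(q[:,2]>.09);A=np.c_[q[mm][:,1:],np.ones(mm.sum())];k=np.linalg.lstsq(A,q[mm][:,0],rcond=None)[0];res=A@k-q[mm][:,0];print("  plane x=",k,"std",res.std())
D=z["bd"];im=z["b"].astype(int)
m=(box(D,[.4,-.4,.004],[.53,-.22,.02])&(im[...,0]>im[...,2]+25));q=D[m];print("felt side",m.sum(),np.percentile(q,1,0),np.percentile(q,99,0))
D=z["sd"];im=z["s"].astype(int)
m=(box(D,[.3,-.42,.0],[.54,-.2,.02])&(im[...,0]>im[...,2]+25));q=D[m];print("felt scene",m.sum(),np.percentile(q,1,0),np.percentile(q,99,0),cv2.minAreaRect(q[:,:2].astype(np.float32)*1000))
E
```

```text
s rim 1591 ((495.8074951171875, -107.91199493408203), (208.60406494140625, 222.0789794921875), 1.0365487337112427)
loupe 445 [ 0.4427 -0.1457  0.0924] [ 0.4232 -0.1658  0.0703] [ 0.4653 -0.124   0.1007]
  circ (445.1226501464844, -145.20510864257812) 24.634151458740234 q 445
tray 553 ((429.271728515625, -303.9722900390625), (131.9686279296875, 132.66136169433594), 82.56436920166016)
lid 5240 [ 0.5664 -0.2164  0.0775] [0.6113 0.0041 0.2789] [0.6223 0.0133 0.29  ]
  plane x= [ 0.0111 -0.0776  0.5949] std 0.007995212274819707
b rim 2304 ((496.3473815917969, -105.04220581054688), (222.50003051757812, 208.0716094970703), 89.67147064208984)
loupe 646 [ 0.446  -0.1324  0.0909] [ 0.4248 -0.1612  0.0711] [ 0.4668 -0.1192  0.0994]
  circ (446.0934753417969, -141.64404296875) 23.727237701416016 q 646
tray 370 ((428.37689208984375, -301.75811767578125), (130.86553955078125, 129.56394958496094), 82.63431549072266)
lid 2861 [ 0.5666 -0.2022  0.0787] [0.6099 0.0145 0.2883] [0.6201 0.0166 0.29  ]
  plane x= [ 0.021  -0.006   0.5848] std 0.010629612567639446
felt side 674 [ 0.401  -0.3639  0.0046] [ 0.4848 -0.2928  0.0087]
felt scene 1261 [ 0.374  -0.3594  0.0029] [ 0.4892 -0.2494  0.0117] ((424.4413146972656, -339.7956237792969), (203.66676330566406, 118.6142578125), 70.90909576416016)
```

Call:
arm_command --turn '[[0,0,0],[0,0,0],[0,0,0],[0,0,0],[0,0,0],[0,0,0],[0,0,0],[0,0,0],[0,0,0],[0,0,0],[0,0,0],[0,0,0]]' --xyz '[[0,0,-0.7],[0,0,-0.7],[-0.48,-0.35,0],[-0.48,-0.35,0],[-0.48,-0.35,0],[-0.48,-0.35,0],[-0.48,-0.35,0],[-0.48,-0.35,0],[0,0,0.7],[0,0,0.7],[0,0,0.7],[0,0,0]]' --claw '[85,85,72,72,72,72,72,72,72,72,72,72]' --squeeze 30

```text
time_s: 1.3
position: [0.4431, -0.143, 0.1929]
tool_rot: [[0.0, 1.0, -0.007], [1.0, -0.0, 0.005], [0.005, -0.007, -1.0]]
ft_force: [-0.5, 0.7, 1.3]
grip_width: 0.0719
gripper_force: 0.0
```

```bash
python3 - <<'E'
from h import *
o=env.observe();print(o["position"],o["time_s"])
a=grab("wrist");cv2.imwrite("pics/w1.png",a[0]);print(a[2])
b=grab("side");cv2.imwrite("pics/b1.png",b[0][150:400,150:450]);D=cloud(*b[1:])
o=env.observe();print(o["position"],o["time_s"])
E
```

```text
[ 0.44311019 -0.14296161  0.19287346] 1.3
{'camera_matrix': array([[325.1922621 ,   0.        , 285.82136626],
       [  0.        , 325.1922621 , 206.87602069],
       [  0.        ,   0.        ,   1.        ]]), 'rvec': array([-2.87218499e+00, -1.29254186e-03,  1.23227393e-02]), 'tvec': array([-0.44128779, -0.16306918,  0.30752043])}
[ 0.4452256  -0.14413766  0.1970641 ] 1.4
```

View pics/w1.png

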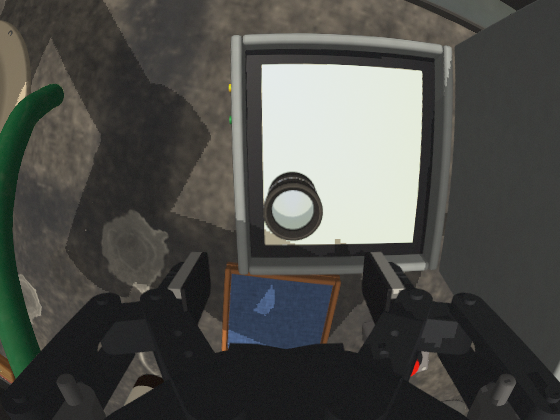

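The wrist view shows the loupe's eyepiece at about (294,208), base near (291,182), and the finger pads at (193,280) and (380,280). I'll back-project the top centre with the fisheye model.

```bash
python3 - <<'E'
from h import *
R=cv2.Rodrigues(np.array([-2.87218499,-.00129254,.0123227]))[0];t=np.array([-.44128779,-.16306918,.30752043])
C=-R.T@t
def hit(u,v,z):
    d=np.array([u-285.82,v-206.88]);r=np.hypot(*d);a=r/325.19
    ray=R.T@np.r_[d/r*np.sin(a),np.cos(a)]
    return C+ray*(z-C[2])/ray[2]
print(hit(294,208.5,.1005),hit(190,280,.21),hit(383,280,.21))
for u,v in [(232,38),(243,275),(452,47),(440,270)]:print(hit(u,v,.06))
for u,v in [(227,266),(340,280)]:print(hit(u,v,.018))
E
```

```text
[ 0.44828181 -0.14174628  0.1005    ] [ 0.39972166 -0.14466076  0.21      ] [ 0.48679865 -0.14430811  0.21      ]
[ 0.39627762 -0.00353902  0.06      ]
[ 0.40079188 -0.21937289  0.06      ]
[ 5.93204905e-01 -2.65719662e-04  6.00000000e-02]
[ 0.5993664 -0.2182798  0.06     ]
[ 0.37695695 -0.23059936  0.018     ]
[ 0.50159871 -0.2474344   0.018     ]
```

Call:
arm_command --turn '[[0,0,0],[0,0,0],[0,0,0],[0,0,0],[0,0,0],[0,0,0],[0,0,0],[0,0,0],[0,0,0],[0,0,0],[0,0,0],[0,0,0]]' --xyz '[[0,0,0.5],[0,0.03,0.5],[0,0,0.5],[0,0,0.5],[0,0,0.3],[0,0,0.24],[0,0,0],[0,0,0],[0,0,0],[0,0,0],[0,0,0],[0,0,0]]' --claw '[72,72,72,72,72,72,72,42,42,42,42,42]' --squeeze 30

```text
time_s: 2.6
position: [0.4474, -0.1445, 0.0708]
tool_rot: [[-0.0, 1.0, 0.003], [1.0, 0.0, -0.002], [-0.002, 0.003, -1.0]]
ft_force: [0.1, 0.2, 5.5]
grip_width: 0.0442
gripper_force: 29.8
```

Call:
arm_command --turn '[[0,0,0],[0,0,0],[0,0,0],[0,0,0],[0,0,0],[0,0,0],[0,0,0],[0,0,0],[0,0,0],[0,0,0],[0,0,0],[0,0,0]]' --xyz '[[0,0,-0.3],[0,0,-0.5],[0,0,-0.5],[0,0,-0.3],[-0.4,-0.05,0],[-0.45,-0.05,0],[-0.45,-0.05,0],[-0.45,-0.05,0],[-0.45,-0.05,0],[-0.45,-0.05,0],[-0.45,-0.06,0],[-0.08,0,0]]' --claw '[42,42,42,42,42,42,42,42,42,42,42,42]'

```text
time_s: 3.8
position: [0.4283, -0.3051, 0.1501]
tool_rot: [[0.002, 1.0, 0.001], [1.0, -0.002, -0.002], [-0.002, 0.001, -1.0]]
ft_force: [1.1, 0.4, -0.6]
grip_width: 0.0441
gripper_force: 31.1
```

```bash
python3 - <<'E'
from h import *
b=grab("side");o=env.observe();print(o["position"],o["grip_width"],o["ft_force"])
cv2.imwrite("pics/b2.png",b[0])
E
```

```text
[ 0.42841907 -0.30434966  0.14993109] 0.044275745013992694 [-0.075002    0.05181055 -0.30049226]
```

View pics/b2.png

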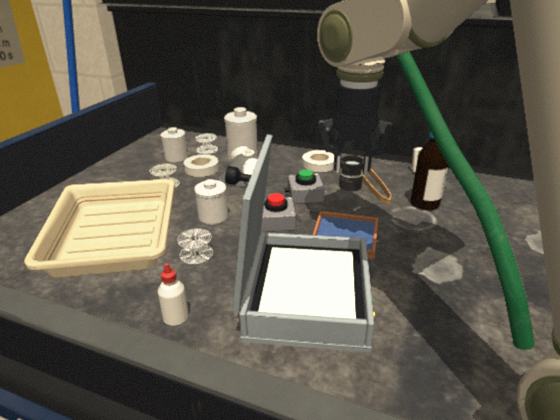

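The loupe hangs upright in the gripper over the tray (side view: loupe at (351,172), tray at (346,230)). Lowering it.

Call:
arm_command --turn '[[0,0,0],[0,0,0],[0,0,0],[0,0,0],[0,0,0],[0,0,0],[0,0,0],[0,0,0],[0,0,0]]' --xyz '[[0,0,0.4],[0,0,0.5],[0,0,0.5],[0,0,0.4],[0,0,0.2],[0,0,0.12],[0,0,0.06],[0,0,0.04],[0,0,0]]' --claw '[42,42,42,42,42,42,42,42,42]'

```text
time_s: 4.75
position: [0.4287, -0.3031, 0.0388]
tool_rot: [[-0.0, 1.0, 0.001], [1.0, 0.0, -0.001], [-0.001, 0.001, -1.0]]
ft_force: [0.5, -0.4, -0.3]
grip_width: 0.0443
gripper_force: 31.0
```

Call:
arm_command --turn '[[0,0,0],[0,0,0],[0,0,0]]' --xyz '[[0,0,0.03],[0,0,0.03],[0,0,0]]' --claw '[42,42,42]'

```text
time_s: 5.05
position: [0.4287, -0.3032, 0.0363]
tool_rot: [[-0.0, 1.0, 0.001], [1.0, 0.0, -0.001], [-0.001, 0.001, -1.0]]
ft_force: [-1.1, 2.0, 7.9]
grip_width: 0.0442
gripper_force: 31.9
```

Call:
arm_command --turn '[[0,0,0],[0,0,0],[0,0,0],[0,0,0],[0,0,0],[0,0,0],[0,0,0],[0,0,0],[0,0,0],[0,0,0],[0,0,0],[0,0,0]]' --xyz '[[0,0,0],[0,0,0],[0,0,0],[0,0,-0.2],[0,0,-0.5],[0,0,-0.7],[0,0,-0.8],[0,0,-0.8],[0,0,-0.8],[0,0,-0.8],[0,0,-0.6],[0,0,0]]' --claw '[55,68,75,75,75,75,75,75,75,75,75,75]'

```text
time_s: 6.25
position: [0.4291, -0.3036, 0.3002]
tool_rot: [[-0.0, 1.0, 0.006], [1.0, 0.0, -0.007], [-0.007, 0.006, -1.0]]
ft_force: [-0.5, 0.2, 0.1]
grip_width: 0.0753
gripper_force: 0.0
```

```bash
python3 - <<'E'
from h import *
np.set_printoptions(precision=4,suppress=True)
b=grab("side");a=grab("scene");o=env.observe();print(o["position"],o["grip_width"])
im=np.hstack([a[0][100:360,120:420],b[0][100:360,160:440]]);cv2.imwrite("pics/c3.png",im)
D=cloud(*b[1:]);np.savez("v3.npz",s=a[0],sd=cloud(*a[1:]),b=b[0],bd=D)
for D in (D,cloud(*a[1:])):
    m=np.all((D>[.37,-.36,.025])&(D<[.49,-.24,.1]),-1);q=D[m];print(m.sum(),np.percentile(q,2,0),np.percentile(q,98,0))
    for zc in (.10,.14,.18,.22,.24):
        m=np.all((D>[.5,-.2,zc-.01])&(D<[.63,-.02,zc+.01]),-1);print(zc,m.sum(),np.median(D[m],0), np.percentile(D[m][:,0],[5,95]))
    m=np.all((D>[.52,-.2,.2])&(D<[.6,-.02,.29]),-1);print("top",D[m].max(0))
E
```

```text
[ 0.4283 -0.3028  0.2957] 0.07502250533398445
533 [ 0.4057 -0.3207  0.0262] [ 0.4474 -0.2779  0.0644]
0.1 105 [ 0.5878 -0.0951  0.1004] [0.5865 0.5892]
0.14 113 [ 0.5823 -0.095   0.1406] [0.5811 0.5838]
0.18 124 [ 0.577  -0.0913  0.1801] [0.5756 0.5783]
0.22 194 [ 0.5721 -0.0954  0.2236] [0.5702 0.6168]
0.24 420 [ 0.6014 -0.0982  0.2388] [0.5678 0.6193]
top [ 0.6    -0.0202  0.2596]
417 [ 0.4047 -0.3241  0.0338] [ 0.447  -0.2828  0.0675]
0.1 231 [ 0.5882 -0.0858  0.1005] [0.5856 0.5906]
0.14 268 [ 0.5828 -0.0876  0.1408] [0.5808 0.5851]
0.18 348 [ 0.5776 -0.1038  0.1802] [0.5752 0.5799]
0.22 396 [ 0.5721 -0.1084  0.2201] [0.57   0.5746]
0.24 296 [ 0.5701 -0.1272  0.2382] [0.5678 0.6034]
top [ 0.5993 -0.0202  0.2617]
```

View pics/c3.png

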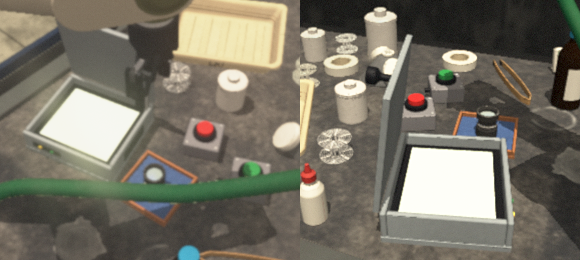

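The loupe stands upright in the tray at (487,120) of the montage, and the lid is still at about 82°. Next I close the fingers and go behind the lid, to one side of the knob.

Call:
arm_command --turn '[[0,0,0],[0,0,0],[0,0,0],[0,0,0],[0,0,0],[0,0,0],[0,0,0],[0,0,0],[0,0,0],[0,0,0],[0,0,0],[0,0,0]]' --xyz '[[0,0,-0.5],[0.34,0.53,0],[0.34,0.53,0],[0.34,0.53,0],[0.34,0.53,0],[0.34,0.53,0],[0.34,0.53,0],[0.34,0.53,0],[0.38,0.53,0],[0,0,0],[0,0,0],[0,0,0]]' --claw '[40,0,0,0,0,0,0,0,0,0,0,0]'

```text
time_s: 7.55
position: [0.6399, -0.1655, 0.3197]
tool_rot: [[0.001, 1.0, -0.001], [1.0, -0.001, 0.0], [0.0, -0.001, -1.0]]
ft_force: [-0.5, 0.5, -0.1]
grip_width: 0.0002
gripper_force: 0.0
```

Call:
arm_command --turn '[[0,0,0],[0,0,0],[0,0,0],[0,0,0],[0,0,0],[0,0,0],[0,0,0],[0,0,0]]' --xyz '[[0,0,0.5],[0,0,0.6],[0,0,0.5],[0,0,0.3],[0,-0.3,0],[0,-0.3,0],[0,-0.25,0],[0,0,0]]' --claw '[0,0,0,0,0,0,0,0]'

```text
time_s: 8.35
position: [0.5964, -0.1657, 0.226]
tool_rot: [[0.002, 1.0, 0.0], [1.0, -0.002, -0.0], [-0.0, 0.0, -1.0]]
ft_force: [1.6, -0.1, 0.4]
grip_width: 0.0
gripper_force: 0.0
```

Call:
arm_command --turn '[[0,0,0],[0,0,0],[0,0,0],[0,0,0],[0,0,0],[0,0,0],[0,0,0],[0,0,0],[0,0,0],[0,0,0]]' --xyz '[[0,-0.26,0.04],[0,-0.26,0.045],[0,-0.26,0.045],[0,-0.27,0.105],[0,-0.27,0.105],[0,-0.245,0.15],[0,-0.245,0.15],[0,-0.215,0.19],[0,-0.215,0.19],[0,0,0]]' --claw '[0,0,0,0,0,0,0,0,0,0]'

```text
time_s: 9.35
position: [0.4849, -0.1651, 0.1737]
tool_rot: [[0.001, 1.0, -0.002], [1.0, -0.001, 0.001], [0.001, -0.002, -1.0]]
ft_force: [0.5, 1.1, -1.0]
grip_width: -0.0005
gripper_force: 0.0
```

```bash
python3 - <<'E'
from h import *
np.set_printoptions(precision=4,suppress=True)
b=grab("side");o=env.observe();print(o["position"],o["ft_force"],o["time_s"])
cv2.imwrite("pics/b4.png",b[0])
E
```

```text
[ 0.4858 -0.1653  0.1744] [ 0.3014  0.3326 -0.0059] 9.4
```

View pics/b4.png

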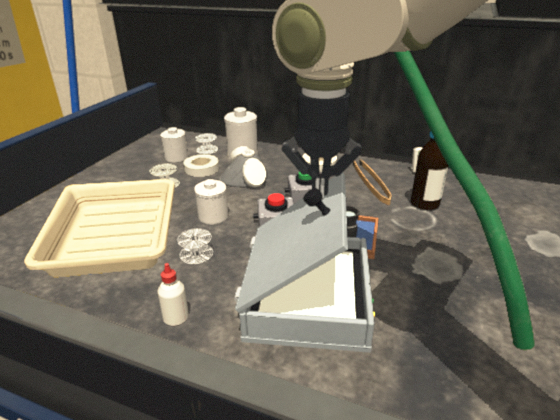

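The lid follows the fingertip and stands at about 40° (knob at (315,198)). Continuing down.

Call:
arm_command --turn '[[0,0,0],[0,0,0],[0,0,0],[0,0,0],[0,0,0],[0,0,0],[0,0,0],[0,0,0],[0,0,0],[0,0,0],[0,0,0],[0,0,0]]' --xyz '[[0,-0.18,0.225],[0,-0.18,0.225],[0,-0.14,0.255],[0,-0.14,0.255],[0,-0.09,0.27],[0,-0.09,0.27],[0,-0.04,0.2],[0,-0.04,0.2],[0,0,0.08],[0,0,0.06],[0,0,0.04],[0,0,0]]' --claw '[0,0,0,0,0,0,0,0,0,0,0,0]'

```text
time_s: 10.6
position: [0.4413, -0.1651, 0.0706]
tool_rot: [[-0.0, 1.0, 0.001], [1.0, 0.0, -0.0], [-0.0, 0.001, -1.0]]
ft_force: [0.1, -0.8, 0.7]
grip_width: -0.0002
gripper_force: 0.0
```

Call:
arm_command --turn '[[0,0,0],[0,0,0],[0,0,0]]' --xyz '[[0,0,0.03],[0,0,0.02],[0,0,0]]' --claw '[0,0,0]'

```text
time_s: 10.9
position: [0.4415, -0.1652, 0.0702]
tool_rot: [[-0.0, 1.0, 0.002], [1.0, 0.0, -0.002], [-0.002, 0.002, -1.0]]
ft_force: [-6.7, 4.3, 28.9]
grip_width: -0.0
gripper_force: 14.3
```

Call:
arm_command --turn '[[0,0,0],[0,0,0],[0,0,0],[0,0,0],[0,0,0],[0,0,0],[0,0,0],[0,0,0],[0,0,0],[0,0,0],[0,0,0],[0,0,0]]' --xyz '[[0,0,-0.3],[0,0,-0.7],[0,0,-0.9],[0,0,-0.7],[-0.6,0.16,0],[-0.6,0.16,0],[-0.6,0.16,0],[-0.6,0.16,0],[-0.6,0.16,0],[-0.6,0.16,0],[-0.6,0.16,0],[-0.6,0.16,0]]' --claw '[0,0,0,0,0,0,0,0,0,0,0,0]'

```text
time_s: 12.1
position: [0.5053, -0.4062, 0.1979]
tool_rot: [[0.0, 1.0, 0.0], [1.0, -0.0, -0.0], [-0.0, 0.0, -1.0]]
ft_force: [0.2, -0.4, 0.7]
grip_width: -0.0
gripper_force: 0.0
```

```bash
python3 - <<'E'
from h import *
np.set_printoptions(precision=4,suppress=True)
b=grab("side");a=grab("scene");o=env.observe();print(o["position"],o["ft_force"],o["time_s"])
cv2.imwrite("pics/c5.png",np.hstack([a[0][100:360,120:420],b[0][100:360,160:440]]))
D=cloud(*b[1:])
for x0,x1 in((.41,.43),(.47,.5),(.55,.57)):
    m=np.all((D>[x0,-.2,.04])&(D<[x1,-.13,.12]),-1);print(np.median(D[m],0))
for n,(im,d,ci) in (("b",b),("s",a)):
    D=cloud(d,ci);hs=cv2.cvtColor(im,cv2.COLOR_BGR2HSV)
    m=(hs[...,0]>=55)&(hs[...,0]<=85)&(hs[...,1]>110)&(hs[...,2]>50)&np.all((D>[.48,-.53,.06])&(D<[.57,-.42,.075]),-1);q=D[m]
    if m.sum()>5:print(n,m.sum(),np.median(q,0),(q.min(0)+q.max(0))/2,q.max(0)-q.min(0))
E
```

```text
[ 0.5051 -0.4081  0.1968] [-0.3844  0.3609 -0.4398] 12.2
[ 0.4197 -0.1882  0.0692]
[ 0.485  -0.1626  0.0692]
[ 0.5601 -0.1632  0.0694]
b 76 [ 0.5246 -0.4701  0.0624] [ 0.5254 -0.4716  0.0623] [0.0317 0.0321 0.0039]
s 118 [ 0.5233 -0.4759  0.063 ] [ 0.5229 -0.4765  0.0636] [0.0303 0.0295 0.0064]
```

View pics/c5.png

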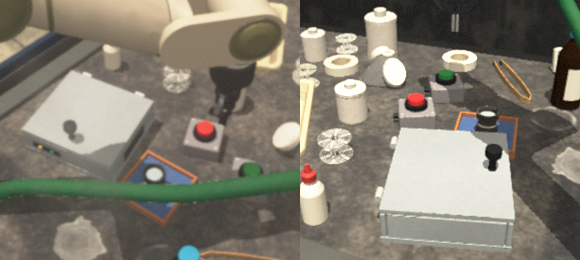

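The lid is flat and shut, the loupe stands upright at (487,118) of the montage, and the green button is clear at (445,75). Going over it.

Call:
arm_command --turn '[[0,0,0],[0,0,0],[0,0,0],[0,0,0],[0,0,0],[0,0,0],[0,0,0],[0,0,0],[0,0,0]]' --xyz '[[-0.44,0.13,0],[-0.44,0.13,0],[-0.44,0.12,0],[0,0,0],[0,0,0.7],[0,0,0.7],[0,0,0.6],[0,0,0.4],[0,0,0]]' --claw '[0,0,0,0,0,0,0,0,0]'

```text
time_s: 13.1
position: [0.5231, -0.4688, 0.075]
tool_rot: [[-0.001, 1.0, -0.004], [1.0, 0.001, 0.005], [0.005, -0.004, -1.0]]
ft_force: [0.2, 0.1, -0.6]
grip_width: -0.0002
gripper_force: 0.0
```

Call:
arm_command --turn '[[0,0,0],[0,0,0],[0,0,0],[0,0,0],[0,0,0]]' --xyz '[[-0.08,0,0.1],[0,0,0.14],[0,0,0.1],[0,0,0.05],[0,0,0]]' --claw '[0,0,0,0,0]'

```text
time_s: 13.6
position: [0.5243, -0.4754, 0.059]
tool_rot: [[0.0, 1.0, 0.001], [1.0, -0.0, -0.001], [-0.001, 0.001, -1.0]]
ft_force: [0.4, -1.4, 4.3]
grip_width: 0.0001
gripper_force: 2.1
```

Call:
arm_command --turn '[[0,0,0],[0,0,0],[0,0,0],[0,0,0]]' --xyz '[[0,0,0.05],[0,0,0.03],[0,0,0],[0,0,0]]' --claw '[0,0,0,0]'

```text
time_s: 14.0
position: [0.5243, -0.4754, 0.056]
tool_rot: [[-0.0, 1.0, 0.001], [1.0, 0.0, -0.002], [-0.002, 0.001, -1.0]]
ft_force: [-0.8, -0.5, 9.6]
grip_width: 0.0003
gripper_force: 4.6
```

Call:
arm_command --turn '[[0,0,0],[0,0,0],[0,0,0]]' --xyz '[[0,0,0.02],[0,0,0],[0,0,0]]' --claw '[0,0,0]'

```text
time_s: 14.3
position: [0.5243, -0.4755, 0.0559]
tool_rot: [[-0.0, 1.0, 0.002], [1.0, 0.0, -0.002], [-0.002, 0.002, -1.0]]
ft_force: [-3.0, 2.4, 14.5]
grip_width: 0.0002
gripper_force: 7.1
```

Call:
arm_command --turn '[[0,0,0],[0,0,0],[0,0,0],[0,0,0],[0,0,0],[0,0,0],[0,0,0]]' --xyz '[[0,0,-0.15],[0,0,-0.3],[0,0,-0.7],[0,0,-0.8],[0,0,-0.8],[0,0,-0.5],[0,0,0]]' --claw '[0,0,0,0,0,0,0]'

```text
time_s: 15.0
position: [0.5246, -0.4755, 0.2209]
tool_rot: [[-0.0, 1.0, 0.005], [1.0, 0.0, -0.006], [-0.006, 0.005, -1.0]]
ft_force: [0.2, 0.9, 0.7]
grip_width: -0.0001
gripper_force: 0.0
```

```bash
python3 - <<'E'
from h import *
np.set_printoptions(precision=4,suppress=True)
b=grab("side");o=env.observe();print(o["position"],o["ft_force"],o["time_s"])
cv2.imwrite("pics/b6.png",b[0])
D=cloud(*b[1:]);im=b[0];hs=cv2.cvtColor(im,cv2.COLOR_BGR2HSV)
m=(hs[...,0]>=55)&(hs[...,0]<=85)&(hs[...,1]>110)&(hs[...,2]>50)&np.all((D>[.48,-.53,.04])&(D<[.57,-.42,.075]),-1);print(m.sum(),np.median(D[m],0))
m=np.all((D>[.37,-.36,.025])&(D<[.49,-.24,.1]),-1);q=D[m];print(m.sum(),np.percentile(q,2,0),np.percentile(q,98,0))
m=np.all((D>[.41,-.2,.04])&(D<[.43,-.13,.12]),-1);print(np.median(D[m],0))
E
```

```text
[ 0.5241 -0.475   0.2179] [-0.0837 -0.2109 -0.5824] 15.05
129 [ 0.5252 -0.4644  0.0612]
528 [ 0.4056 -0.3198  0.0265] [ 0.4469 -0.2775  0.0647]
[ 0.4195 -0.1891  0.0693]
```

View pics/b6.png

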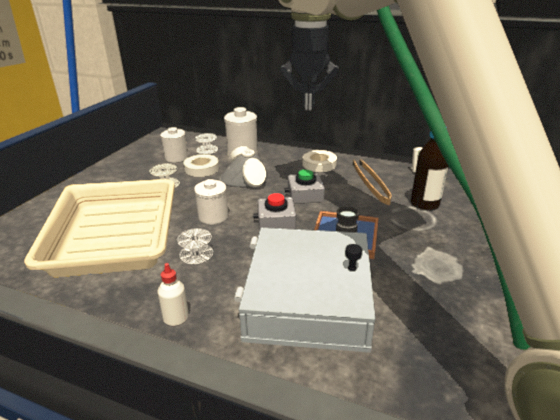

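The lid is shut, the loupe is upright in the tray (347,220), both buttons are up and the bystanders haven't moved. The upper arm is near the hose in this view, so I'll retract towards the start pose before handing in.

Call:
arm_command --turn '[[0,0,0],[0,0,0],[0,0,0],[0,0,0],[0,0,0],[0,0,0],[0,0,0],[0,0,0],[0,0,0],[0,0,0],[0,0,0],[0,0,0]]' --xyz '[[0,0,-0.7],[0,0,-0.7],[0.6,0,0],[0.7,0,0],[0.7,0,0],[0.7,0,0],[0.7,0,0],[0.7,0,0],[0.7,0,0],[0.6,0,0],[0.4,0,0],[0,0,0]]' --claw '[0,0,0,0,0,0,0,0,0,0,0,0]'

```text
time_s: 16.25
position: [0.5235, -0.1825, 0.2849]
tool_rot: [[-0.003, 1.0, -0.002], [1.0, 0.003, 0.002], [0.002, -0.002, -1.0]]
ft_force: [-0.1, 0.5, 0.2]
grip_width: 0.0002
gripper_force: 0.0
```

Call:
arm_command --turn '[[0,0,0],[0,0,0],[0,0,0]]' --xyz '[[0,0,0],[0,0,0],[0,0,0]]' --claw '[0,0,0]'

```text
time_s: 16.55
position: [0.5239, -0.1859, 0.2853]
tool_rot: [[0.001, 1.0, -0.001], [1.0, -0.001, 0.0], [0.0, -0.001, -1.0]]
ft_force: [0.1, 0.2, -0.3]
grip_width: -0.0
gripper_force: 0.0
```

```bash
python3 -c "
from rig import env
print(env.observe()['qvel']);print(env.close_job())"
```

```text
[ 0.09724871 -0.22447086 -0.00651957  0.05640741  0.06364369  0.1216023 ]
the job is handed in; nothing more can be done
None
```

I handed the job in at about 16.6 s, with no verdict returned: the loupe stands upright in the tray, the lid is shut, the green button was pressed to its stop and came back up, and the red button and the bystanders were not touched.

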